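# Put the spare key in the hall mail bin and lock it with the recessed slide

## Task

Put the spare key in the green cover into the open grey mail bin and push the bin's front shut. Then swing the steel cam lever on top a quarter turn until it stops, so that it draws the front tight, and slide the orange switch in its recessed slot fully home towards the lever to lock it. Leave the chrome key, the jar and the shoehorn where they are.

Things in the scene. Friction and masses are not known exactly. Their poses are not given: they have to be found in the camera images.
- mailbin: grey tilt-out mail bin standing on the bench, fixed: 150 deep (x) x 300 wide (y) x 230 high. Origin: centre of its underside; x points from its front to its back, z up. Its flat top at z = 230 carries the steel cam lever (towards -y) and the black lock body with the orange slide (towards +y). Open mouth: the gap between the top of the tilted front and the carcass's front edge (x = -75), about 105 to 125 wide along x, at z = 190 to 230
- binfront (a joint): tilt of the bin's front, rad: 0 = tight shut, upright; starts 0.52 to 0.62, tilted out towards -x about a hinge along y at mailbin x = -75, z = 12. The panel is 12 thick, 300 wide, 218 high and carries the bucket behind it. It stays where it is left (friction about 1 N at the top). Two soft rubber bumpers stop it at about 0.03 (6 mm open at the top); the cam draws it on to 0 against about 7 N; let go before that, it springs back to the bumpers
- push_pad (a point): centre of the lighter pad (105 x 26) on the outer face of the tilting front, 40 below its top edge; moves with the front. x into the bin, y along the width, z up along the panel. A push of 3 to 10 N here shuts it
- bucket_floor (a point): middle of the floor of the bucket that tilts with the front (inside 111 along x, 262 along y; back wall 100 high); z up from that floor, x away from the panel, whose inner face is at x = -55
- camlever (a joint): angle of the cam lever, rad: starts 0 to 0.1 (handle to the bin's +x, rearwards), pi/2 = home at a stop (handle to the bin's +y, pointing at the lock body). Turns anticlockwise from above, by pushing the handle sideways; 1 to 5 N at 50 from the axis, more against the stop; stays where it is left. Its curved hook sweeps behind the keeper pin on the front's top edge and draws the front tight; the front must first be pushed to its bumpers
- lever_axis (a point): on the lever's upright axis, at mid-height of the handle, 15 above the bin's top (mailbin x = -51, y = -85). Hub radius 12; the hook reaches 55 from the axis, 5 to 12 above the top
- lever_end (a point): middle of the handle's free end, 78 from the axis at the same height. x runs out along the handle. The handle is 12 wide and 14 high, from 8 to 22 above the bin's top
- lockslide (a joint): travel of the orange slide, m: starts 0 to 0.004 (unlocked), 0.018 = fully home at its stop (locked). Moves towards the bin's -y, that is towards the lever, when pushed with about 2 N; stays where it is left. A bolt under it shoots out beside the handle's end, which blocks it unless the lever is home; once out it holds the lever. A green patch shows in the slot when it is home
- slide_top (a point): middle of the top of the orange slide, flush with the top of the black lock body. The slide is 27 along x, 16 along y (its travel) and 10.5 high
- slot_mid (a point): middle of the recessed slot in the black lock body (44 x 104, 14 high, on the bin's top; mailbin x = -38, y = 52), at the level of its upper rim, 14 above the bin's top; axes as mailbin. The recess is 30 wide (x), 88 long (y) and 11 deep: room for a closed fingertip on the +y side of the slide
- sparekey_center (a point): spare bike-lock key in its green hard cover, loose: centre of the cover, half-way up (7 above the tray's floor). The cover is 46 x 34 (y) x 14 high; the blade sticks out 33 along +x. 30 to 60 g
- chromekey_center (a point): bare chrome key lying on the tray, 67 x 28 x 5, a bystander: centre, half-way up
- jar_center (a point): small glass jar with a dark twist cap, diameter 54, 64 high, a bystander on the tray: centre, half-way up
- shoehorn_center (a point): navy plastic shoehorn, 205 x 40 x 10, lying on the bench along the bin's right side (-y), a bystander: its middle, 4 above the bench
- tray: bamboo tray, fixed, 340 (x) x 180 (y): origin at the centre of its underside; floor 6 thick, rim 18 high and 8 wide. The green key, the chrome key and the jar lie in a row along its x, 100 apart, in any order
Things that resemble listed ones, but are neither listed nor needed, are in the scene too. What is meant by the part that bears sparekey_center is not pink, and is the smaller of those in its own colour.

How it is judged:
By the outcome, as a careful person would: the job done as asked, in the order asked, and still so for the second after the job is handed in, with the robot touching nothing.
It also fails if it takes over 72 s, if anything falls off the work surface, if the arm or the gripper's body presses on something with over 40 N, if the wrist force passes 120 N, or if a joint passes its speed limit or range.

## Robot

A 6-joint arm with a two-finger parallel gripper is mounted at the origin on the work surface. World frame = base frame: x ahead of the robot, y to its left, z up, the work surface at z = 0. Lengths are in m, angles in rad, forces in N, time in s.
With the tool pointing down it reaches from about 0.325 to 0.85 m from the base axis. Payload 15.5 kg.
Tool frame: the origin (TCP) lies on the mounting face of the last link; the fingertips stand 191 mm ahead of it and the grasp point (between the pads) lies 172 mm ahead of it; z points along the fingers, y is the direction in which the jaws open and shut (so a half turn about z gives the same grasp; the last joint's range is limited). The gripper opens to 91 mm and grips with 3 to 60 N. Pads are 32 mm wide; open, the fingers measure 118 mm over their backs; the gripper's body (76 mm by 178 mm) begins 60 mm behind the grasp point.
Start: joints at [-1.272, 0.494, 1.345, -0, 1.302, -0.096], TCP at [0.24, -0.577, 0.405] pointing down, gripper open.
Joint ranges: [-2.91, 2.91], [-0.82, 2.16], [0.22, 2.67], [-1.22, 4.37], [0.12, 2.79], [-3.08, 3.08]. Speed limits (rad/s): [1.89, 1.89, 2.57, 3.01, 3.01, 3.01].

## Interface

Orientations are given as [roll, pitch, yaw] about the fixed x, y, z axes, in that order (R = Rz(yaw) Ry(pitch) Rx(roll)).
In Python, from rig import monitor, vision, order, look_for, cut_out gives the robot as it stands.
- The arm moves only by the tool step_arm, never from a script. Its argument "motion" is a list of rows, each a list of 7 numbers: the shift along the tool's x, y, z in mm, then the turn, a rotation vector about the tool's x, y, z in degrees, then the closure, from 0 (fully open) to 1 (shut). In form: [[x, y, z, ax, ay, az, gripper], ...]. A call has 1 to 5 rows; each row is the pose to reach, as a shift and turn from the pose commanded when the call began, along the tool's axes at that moment; what a row does not reach only later rows make up. A row lasts 1/10 s, in which the tool goes at most 50 mm and 8.59 degrees, less where a joint would pass 70% of its speed; a pose out of reach is approached as far as the arm can. A call with a gripper value outside its range is refused whole. The fingers move at their own pace and stop on an object; "newtons" is the grip in N (left out, the last holds). Time passes only in rows, so rows that repeat a pose let the fingers close. It gives the time, the measured TCP pose, the force and the opening at its end, in the units of the state.
- monitor.read_state(): the state, without advancing time (a new reading comes with each control period).
- vision.capture(name): name is "scene" or "top" or "wrist"; returns the picture (420x560x3 uint8, red, green, blue); there is no depth.
- vision.calibration(name): a dict with "mtx" (3x3 intrinsics, pixels), "D" ([k1, k2, p1, p2, k3] as OpenCV has them; the pictures are not rectified), "T" (4x4, takes a point from camera to world coordinates); the wrist camera has in their place "tool_from_camera" (4x4, takes a point from camera to tool coordinates, whose origin is the TCP and whose axes are the flange's). Camera axes: x right, y down, z forward; pixel columns grow to the right and rows downward; lengths in m; the calibration is good to about 2 mm. A picture is of the moment at which its call begins: read the wrist's pose just before it. calibration takes no time and is no camera call.
- order.job_done(): hands the job in, once; it reports no verdict.
Trained networks look in the newest picture that a camera, given by its name, has taken for a name from the list of things; names that differ only in an ending like _2 or _b are one class to them, and where a whole thing is asked for, a point or a joint stands for the part that bears it (a point fixed in the world has none). Each returns a list of dicts, best first, with "score" (0 to 1); they miss things now and then, are a little off and sometimes report something else, mostly with a low value. They report only what shows in the picture. A call takes as long as a camera call. They do not tell look-alikes from the thing itself.
- look_for(target, camera): "rect" ([centre column, centre row, width, height] in pixels, round what is visible of it).
- cut_out(target, camera): "region" (420x560 bool, what is visible of it) and "rect" ([centre column, centre row, width, height] in pixels, round what is visible of it).
The state is a dict: "clock": time; "q": joint angles; "joint_vel": joint speeds; "tau": joint torques, N m; "ee_pos": TCP position; "tcp_rot": TCP orientation; "force": force on the tool from outside, world axes, zero at the start; "ft_torque": the same for the moment, N m; "finger_gap": finger opening in m.
Only numpy, scipy, OpenCV 4.12 (cv2) and the standard library are available. Lean on these libraries where they do the work, as an engineer would, in place of code of your own. Each camera call takes 0.05 s, during which the arm holds its last target. There are 200 camera calls.

## Working session

There is one attempt and no reset: what is moved stays moved. The work goes in short steps, Python scripts to look and compute and a tool call to move; the robot and the scene stay as the last step left them, time stands still between calls to the robot, and variables do not carry over. Pictures are saved under pics/ and viewed, about 8 in all and at most 12, crops included, and the job is handed in when it is done.

Besides the shell and the picture viewer there is one more tool, called after "Emit:" as name(argument=value, ...), one argument or row to a line, values as JSON. step_arm: Moves the arm, as the interface text tells. Its arguments: {"type":"object","properties":{"motion":{"type":"array","items":{"type":"array","items":{"type":"number"}}},"newtons":{"type":"number"}},"required":["motion"]}

```bash
mkdir -p pics; ls
cat > h.py <<'E'
import numpy as np,cv2
from rig import monitor,vision,order,look_for,cut_out
from scipy.spatial.transform import Rotation as R
def T_tool():
    s=monitor.read_state();T=np.eye(4);T[:3,:3]=R.from_euler('xyz',s['tcp_rot']).as_matrix();T[:3,3]=s['ee_pos'];return T
def cam(n):
    c=vision.calibration(n);T=c['T'] if 'T' in c else T_tool()@np.array(c['tool_from_camera'])
    return np.array(c['mtx']),np.array(c['D']),np.array(T)
def to_z(n,px,z,c=None):
    K,D,T=c or cam(n);u=cv2.undistortPoints(np.array(px,float).reshape(-1,1,2),K,D).reshape(-1,2)
    d=np.c_[u,np.ones(len(u))]@T[:3,:3].T;o=T[:3,3]
    return o+d*((np.array(z)-o[2])/d[:,2])[:,None]
def proj(n,P,c=None):
    K,D,T=c or cam(n);Ti=np.linalg.inv(T)
    return cv2.projectPoints(np.array(P,float).reshape(-1,1,3),cv2.Rodrigues(Ti[:3,:3])[0],Ti[:3,3],K,D)[0].reshape(-1,2)
def cap(n,f=None):
    im=vision.capture(n)[:,:,::-1].copy()
    if f: cv2.imwrite('pics/'+f,im)
    return im
E
python3 - <<'E'
from h import *
np.set_printoptions(precision=3,suppress=True)
a=cap('scene','s0.png');b=cap('top','t0.png')
for n in('scene','top'):
    print(n,cam(n)[2])
    for t in ['mailbin','binfront','push_pad','camlever','lockslide','sparekey_center','chromekey_center','jar_center','tray','shoehorn_center']:
        print(t,[(np.round(d['rect']).astype(int).tolist(),round(d['score'],2)) for d in look_for(t,n)][:4])
print(monitor.read_state())
E
```

```text
pics
scene [[ 0.818  0.386 -0.428  1.033]
 [ 0.576 -0.531  0.622 -0.598]
 [ 0.013 -0.755 -0.656  0.89 ]
 [ 0.     0.     0.     1.   ]]
mailbin [([230, 298, 198, 194], 0.94), ([224, 272, 53, 33], 0.56)]
binfront [([190, 280, 115, 158], 0.66)]
push_pad [([190, 280, 116, 155], 0.66)]
camlever [([226, 273, 54, 34], 0.81)]
lockslide [([253, 238, 12, 11], 0.57), ([275, 198, 16, 22], 0.22)]
sparekey_center [([352, 189, 22, 20], 0.66), ([306, 210, 23, 16], 0.65), ([319, 161, 13, 13], 0.61)]
chromekey_center [([333, 232, 19, 6], 0.51)]
jar_center [([276, 197, 16, 24], 0.78)]
tray [([305, 220, 136, 77], 0.75), ([188, 281, 116, 154], 0.67)]
shoehorn_center [([215, 399, 90, 43], 0.68)]
top [[ 0.016 -0.994  0.104  0.4  ]
 [-1.    -0.015  0.007  0.108]
 [-0.006 -0.104 -0.995  1.383]
 [ 0.     0.     0.     1.   ]]
mailbin [([365, 197, 141, 137], 0.95)]
binfront [([371, 230, 132, 70], 0.91)]
push_pad [([372, 228, 137, 67], 0.69)]
camlever [([401, 177, 19, 55], 0.62)]
lockslide [([360, 184, 11, 17], 0.64)]
sparekey_center [([143, 205, 28, 35], 0.85), ([120, 268, 26, 14], 0.81), ([360, 184, 15, 17], 0.74), ([210, 233, 14, 23], 0.53)]
chromekey_center [([218, 192, 11, 24], 0.61), ([371, 231, 134, 68], 0.57)]
jar_center [([216, 263, 24, 22], 0.9), ([429, 204, 8, 14], 0.57)]
tray [([216, 231, 74, 128], 0.7)]
shoehorn_center [([359, 182, 15, 18], 0.68), ([371, 230, 134, 64], 0.3)]
{'clock': 1.1, 'q': array([-1.272,  0.494,  1.345,  0.   ,  1.303, -0.096]), 'joint_vel': array([ 0.001,  0.001,  0.002, -0.001, -0.   ,  0.   ]), 'tau': array([ -0.001, -87.871, -38.225,   0.071,   0.044,  -0.   ]), 'ee_pos': array([ 0.24 , -0.577,  0.405]), 'tcp_rot': array([-3.142, -0.   ,  0.395]), 'force': array([ 0.793, -0.148, -0.111]), 'ft_torque': array([ 0.05 ,  0.001, -0.   ]), 'finger_gap': 0.0917766673622682}
```

Run:
```python
from h import *
a=cv2.imread('pics/t0.png')[120:320,90:470];cv2.imwrite('pics/t0c.png',cv2.resize(a,None,fx=2.1,fy=2.1,interpolation=cv2.INTER_CUBIC))
a=cv2.imread('pics/s0.png')[130:430,90:440];cv2.imwrite('pics/s0c.png',cv2.resize(a,None,fx=2,fy=2,interpolation=cv2.INTER_CUBIC))
```

```text
(no output)
```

View pics/t0c.png

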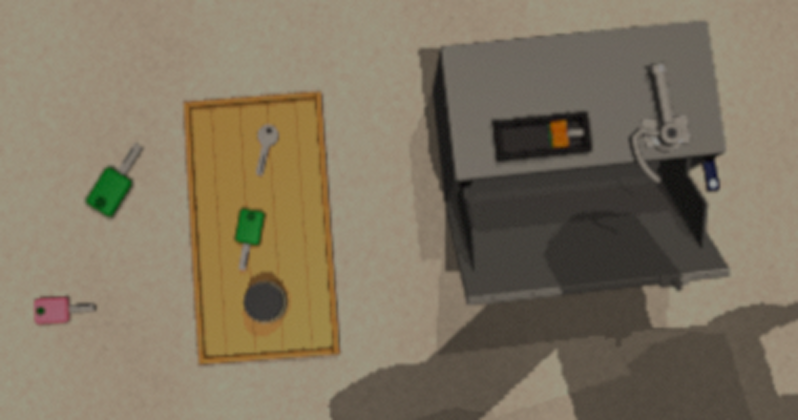

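View pics/s0c.png

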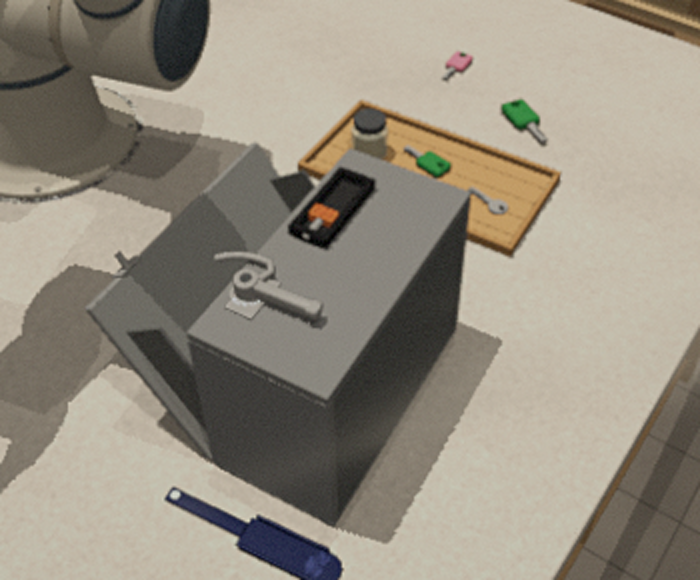

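Run:
```python
from h import *
np.set_printoptions(precision=4,suppress=True)
f=lambda p:np.array(p,float)/2.1+[90,120]
c=to_z('top',f([(441,45),(708,22),(722,152),(460,180)]),.23)
print(c);
m=np.array([[75,150],[75,-150],[-75,-150],[-75,150]])/1000
# 2D rigid fit
w=c[:,:2];H=(m-m.mean(0)).T@(w-w.mean(0));a=np.arctan2(H[0,1]-H[1,0],H[0,0]+H[1,1])
Rr=np.array([[np.cos(a),-np.sin(a)],[np.sin(a),np.cos(a)]]);t=w.mean(0)
print('bin',t,np.degrees(a),(m@Rr.T+t-w)*1000)
B=lambda x,y:Rr@[x/1000,y/1000]+t
print('lever',B(-51,-85),'slot',B(-38,52), 'proj',[ (proj('top',[*B(x,y),z])[0]-[90,120])*2.1 for x,y,z in [(-51,-85,.245),(-38,52,.244)]])
# scene check
print([ (proj('scene',[*B(x,y),z])[0]-[90,130])*2 for x,y,z in [(-75,-150,.23),(75,-150,.23),(75,150,.23),(-51,-85,.245),(-38,52,.244)]])
# front angle: top edge of panel outer corners crop (728,272),(468,302)
for p in [(728,272),(468,302)]:
  for th in (.5,.55,.6,.65):
    L=.218;z=.012+L*np.cos(th)
    q=to_z('top',[f(p)],z)[0];print(th,Rr.T@(q[:2]-t)*1000, 'expect x',-75-1000*(L*np.sin(th)))
im=cv2.imread('pics/t0.png')
hs=cv2.cvtColor(im,cv2.COLOR_BGR2HSV);g=((hs[:,:,0]>45)&(hs[:,:,0]<80)&(hs[:,:,1]>120)).astype(np.uint8)
n,l,s,ce=cv2.connectedComponentsWithStats(g)
for i in range(1,n):
  if s[i,4]>15:
    ys,xs=np.where(l==i);q=to_z('top',np.c_[xs,ys],.013);r=cv2.minAreaRect((q[:,:2]*1000).astype(np.float32));print(ce[i],s[i,4],r)
# blade tip vs center
print(to_z('top',[f((250,227)),f((243,268)),f((265,300)),f((266,150))],[.018,.012,.07,.008]))
```

```text
[[ 0.6996  0.0528  0.23  ]
 [ 0.7322 -0.2446  0.23  ]
 [ 0.586  -0.2568  0.23  ]
 [ 0.5504  0.0309  0.23  ]]
bin [ 0.6421 -0.1044] 6.638966454398272 [[-0.3936  0.4263]
 [ 1.6734 -0.102 ]
 [-1.1298 -5.3217]
 [-0.15    4.9974]]
lever [ 0.6012 -0.1948] slot [ 0.5983 -0.0572] proj [array([669.6887, 134.8991]), array([543.0014, 135.4181])]
[array([180.8929, 329.3229]), array([321.8049, 397.1537]), array([468.0898, 190.2984]), array([241.8088, 281.7101]), array([329.0433, 200.0068])]
0.5 [-203.9651 -142.6841] expect x -179.51476741571628
0.55 [-203.9116 -144.4494] expect x -188.9458159068837
0.6 [-203.8535 -146.3648] expect x -198.09205920011772
0.65 [-203.7909 -148.4256] expect x -206.93063645045663
0.5 [-206.8626  148.4991] expect x -179.51476741571628
0.55 [-206.8225  148.0823] expect x -188.9458159068837
0.6 [-206.7789  147.6301] expect x -198.09205920011772
0.65 [-206.7321  147.1436] expect x -206.93063645045663
[141.5069 210.9931] 288 ((557.5750122070312, 471.00701904296875), (40.307167053222656, 54.671180725097656), 59.72388458251953)
[208.4855 227.5434] 173 ((515.1659545898438, 286.4695739746094), (30.324501037597656, 42.58528518676758), 81.34881591796875)
[[0.5134 0.2843 0.018 ]
 [0.4611 0.2926 0.012 ]
 [0.42   0.2567 0.07  ]
 [0.6146 0.2677 0.008 ]]
```

Candidates for the green-cover key, in top-picture pixels: small green key on the tray (209,228), larger green key beside the tray (142,211), pink key (115,267). The one on the tray fits: it is not pink, it is the smaller of the two greens (about 43x30 against 55x40 mm), and it lies in the tray row. I'll confirm with a wrist crop on the way.

Emit:
step_arm(
  motion=[
    [0, 0, -40, 0, 0, 0, 0],
    [40, -45, -60, 0, 0, 0, 0],
    [75, -85, -60, 0, 0, 0, 0],
    [105, -125, -60, 0, 0, 0, 0],
    [145, -171, -60, 0, 0, 0, 0],
  ],
)

```text
clock: 1.6
ee_pos: [0.3003, -0.3871, 0.4649]
tcp_rot: [3.141, -0.0, 0.394]
force: [1.9, -0.2, -0.2]
finger_gap: 0.0913
```

Emit:
step_arm(
  motion=[
    [29, -34, 0, 0, 0, 0, 0],
    [58, -68, 0, 0, 0, 0, 0],
    [87, -102, 0, 0, 0, 0, 0],
    [116, -137, 0, 0, 0, 0, 0],
    [145, -171, 0, 0, 0, 0, 0],
  ],
)

```text
clock: 2.1
ee_pos: [0.3684, -0.1736, 0.4649]
tcp_rot: [3.141, -0.0, 0.394]
force: [1.6, -1.2, 0.6]
finger_gap: 0.0913
```

Emit:
step_arm(
  motion=[
    [29, -34, 0, 0, 0, 0, 0],
    [58, -68, 0, 0, 0, 0, 0],
    [87, -102, 0, 0, 0, 0, 0],
    [116, -137, 0, 0, 0, 0, 0],
    [145, -171, 0, 0, 0, 0, 0],
  ],
)

```text
clock: 2.6
ee_pos: [0.4365, 0.0403, 0.4649]
tcp_rot: [3.141, -0.001, 0.395]
force: [1.4, -0.5, -0.3]
finger_gap: 0.091
```

Emit:
step_arm(
  motion=[
    [29, -34, 0, 0, 0, 7, 0],
    [58, -68, 0, 0, 0, 14, 0],
    [87, -102, 0, 0, 0, 21, 0],
    [116, -137, 0, 0, 0, 27, 0],
    [145, -171, 0, 0, 0, 31, 0],
  ],
)

```text
clock: 3.1
ee_pos: [0.5046, 0.254, 0.4647]
tcp_rot: [-3.141, -0.0, -0.15]
force: [1.0, -0.9, -0.7]
finger_gap: 0.0915
```

```bash
cat >> h.py <<'E'
def go(P,yaw=None):
    """shift/turn in tool axes from the present pose to TCP position P, yaw (rad), tool down"""
    T=T_tool();d=T[:3,:3].T@(np.array(P)-T[:3,3])*1000;out=list(np.round(d,1))
    if yaw is not None:
        Rt=R.from_euler('xyz',[np.pi,0,yaw]).as_matrix();out+=list(np.round(np.degrees(R.from_matrix(T[:3,:3].T@Rt).as_rotvec()),1))
    return [float(o) for o in out]
E
python3 - <<'E'
from h import *
c=cam('wrist');im=cap('wrist','w1.png')
hs=cv2.cvtColor(im,cv2.COLOR_BGR2HSV);g=((hs[:,:,0]>45)&(hs[:,:,0]<80)&(hs[:,:,1]>120)).astype(np.uint8)
n,l,s,ce=cv2.connectedComponentsWithStats(g)
for i in range(1,n):
  if s[i,4]>60:
    ys,xs=np.where(l==i);q=to_z('wrist',np.c_[xs,ys],.019,c);r=cv2.minAreaRect((q[:,:2]*1000).astype(np.float32));print(ce[i],s[i,4],r)
    p=r[0]; yaw=np.radians(-8.7);print(go([p[0]/1e3,p[1]/1e3,.3],yaw),T_tool()[:3,3])
E
```

```text
[131.91024287 168.15733897] 947 ((561.4788208007812, 467.1270751953125), (41.15892028808594, 56.70039367675781), 59.32850646972656)
[22.9, -214.0, 165.1, -0.2, -0.1, -0.1] [0.50607803 0.25869905 0.46446459]
[257.95571956 171.47232472] 271 ((526.6119995117188, 283.5193786621094), (31.16257095336914, 24.87909507751465), 81.3002700805664)
[16.4, -27.2, 164.6, -0.2, -0.1, -0.1] [0.50607803 0.25869905 0.46446459]
```

View pics/w1.png

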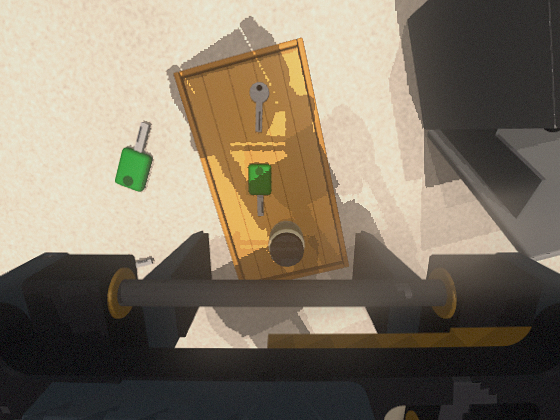

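The wrist picture shows the small green key (260,179) on the tray between the chrome key (259,105) and the jar (287,247). The larger green key (133,168) is outside the tray, so the small one is the target, and it is aligned with the jaws.

Run:
```python
from h import *
im=cv2.imread('pics/w1.png')
hs=cv2.cvtColor(im,cv2.COLOR_BGR2HSV)[155:203,240:280];g=((hs[:,:,0]>40)&(hs[:,:,0]<85)&(hs[:,:,1]>110)).astype(np.uint8)
ys,xs=np.where(cv2.morphologyEx(g,cv2.MORPH_OPEN,np.ones((3,3))));print(xs.min()+240,xs.max()+240,ys.min()+155,ys.max()+155)
q=to_z('wrist',np.c_[xs+240,ys+155],.018);r=cv2.minAreaRect((q[:,:2]*1000).astype(np.float32));print(r)
print(go([r[0][0]/1e3,r[0][1]/1e3,.199],-.151))
```

```text
249 270 164 194
((520.4236450195312, 290.7315368652344), (30.99852180480957, 44.45524215698242), 80.58987426757812)
[9.1, -33.1, 265.6, -0.2, -0.1, -0.1]
```

Emit:
step_arm(
  motion=[
    [4, -16, 45, 0, 0, 0, 0],
    [7, -32, 90, 0, 0, 0, 0],
    [7, -32, 135, 0, 0, 0, 0],
    [7, -32, 180, 0, 0, 0, 0],
    [7, -32, 210, 0, 0, 0, 0],
  ],
)

```text
clock: 3.65
ee_pos: [0.5153, 0.2823, 0.2518]
tcp_rot: [3.14, 0.002, -0.146]
force: [0.3, 0.1, 0.1]
finger_gap: 0.0912
```

Emit:
step_arm(
  motion=[
    [0, 0, 30, 0, 0, 0, 0],
    [0, 0, 50, 0, 0, 0, 0],
    [0, 0, 54, 0, 0, 0, 0],
    [0, 0, 54, 0, 0, 0, 1],
    [0, 0, 54, 0, 0, 0, 1],
  ],
  newtons=20,
)

```text
clock: 4.15
ee_pos: [0.5165, 0.2827, 0.2017]
tcp_rot: [-3.141, -0.001, -0.146]
force: [1.2, 0.4, -0.7]
finger_gap: 0.0783
```

Emit:
step_arm(
  motion=[
    [0, 0, 0, 0, 0, 0, 1],
    [0, 0, 0, 0, 0, 0, 1],
    [0, 0, 0, 0, 0, 0, 1],
  ],
)

```text
clock: 4.45
ee_pos: [0.5162, 0.2826, 0.2012]
tcp_rot: [-3.141, -0.001, -0.146]
force: [-0.6, -0.4, 0.7]
finger_gap: 0.0543
```

Emit:
step_arm(
  motion=[
    [0, 0, 0, 0, 0, 0, 1],
    [0, 0, 0, 0, 0, 0, 1],
    [0, 0, 0, 0, 0, 0, 1],
    [0, 0, 0, 0, 0, 0, 1],
    [0, 0, 0, 0, 0, 0, 1],
  ],
)

```text
clock: 4.95
ee_pos: [0.5161, 0.2826, 0.2007]
tcp_rot: [-3.141, -0.0, -0.146]
force: [-0.5, 0.1, 3.0]
finger_gap: 0.0336
```

Emit:
step_arm(
  motion=[
    [0, 0, -20, 0, 0, 0, 1],
    [0, 0, -60, 0, 0, 0, 1],
    [0, 0, -105, 0, 0, 0, 1],
    [0, 0, -150, 0, 0, 0, 1],
    [0, 0, -200, 0, 0, 0, 1],
  ],
)

```text
clock: 5.45
ee_pos: [0.5156, 0.2823, 0.4019]
tcp_rot: [3.141, 0.001, -0.146]
force: [1.5, -0.2, -0.2]
finger_gap: 0.0339
```

Run:
```python
from h import *
cap('wrist','w2.png')
t=np.array([.6421,-.1044]);a=.1159;Rr=R.from_euler('z',a).as_matrix()[:2,:2]
p=Rr@[-.112,.055]+t;print(p,go([*p,.4],a),go([*p,.356],a),monitor.read_state()['finger_gap'])
```

```text
[ 0.52449116 -0.06272075] [57.7, 341.0, 9.3, -0.2, -0.5, -15.0] [57.3, 341.2, 53.3, -0.2, -0.5, -15.0] 0.03411924242241861
```

View pics/w2.png

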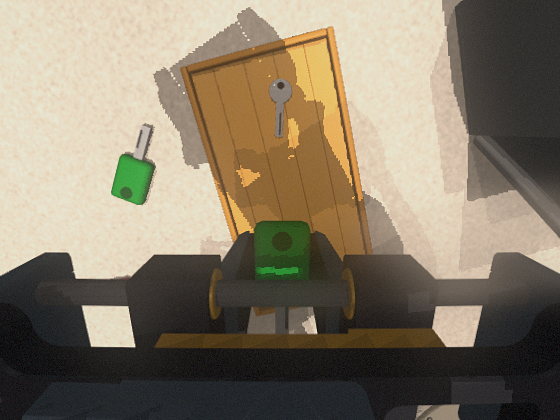

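The key is held: gap 34 mm, cover between the pads at (282,250). Next I carry it over the mouth.

Emit:
step_arm(
  motion=[
    [0, 15, -40, 0, 0, 0, 1],
    [10, 60, -40, 0, 0, -3, 1],
    [20, 105, -40, 0, 0, -6, 1],
    [30, 150, -40, 0, 0, -9, 1],
    [40, 195, -40, 0, 0, -15, 1],
  ],
)

```text
clock: 6.0
ee_pos: [0.5269, 0.0821, 0.4406]
tcp_rot: [3.142, -0.0, 0.118]
force: [0.7, -0.6, -0.3]
finger_gap: 0.0339
```

Run:
```python
from h import *
t=np.array([.6421,-.1044]);a=.1159;Rr=R.from_euler('z',a).as_matrix()[:2,:2]
p=Rr@[-.106,.055]+t;print(p,go([*p,.44],a),go([*p,.363],a))
```

```text
[ 0.5304509 -0.0620269] [-13.5, 143.6, 0.6, 0.0, -0.0, 0.1] [-13.5, 143.6, 77.6, 0.0, -0.0, 0.1]
```

Emit:
step_arm(
  motion=[
    [-5, 48, 0, 0, 0, 0, 1],
    [-10, 96, 0, 0, 0, 0, 1],
    [-13, 144, 0, 0, 0, 0, 1],
    [-13, 144, 0, 0, 0, 0, 1],
  ],
)

```text
clock: 6.4
ee_pos: [0.531, -0.0656, 0.4405]
tcp_rot: [3.14, -0.0, 0.111]
force: [0.2, -0.3, -0.3]
finger_gap: 0.0339
```

Run:
```python
from h import *
c=cam('wrist');cap('wrist','w3.png');t=np.array([.6421,-.1044]);a=.1159;Rr=R.from_euler('z',a).as_matrix()[:2,:2]
B=lambda x,y,z:[*(Rr@[x/1000,y/1000]+t),z/1000]
pts=[B(-75,150,230),B(-75,-150,230),B(75,150,230),B(75,-150,230),B(-51,-85,245),B(-60,104,244),B(-16,104,244),B(-60,0,244),B(-16,0,244),B(27,-85,245)]
print(np.round(proj('wrist',pts,c)))
cap('top','t3.png')
for k in('camlever','lockslide'):print([(np.round(d['rect']),d['score']) for d in look_for(k,'wrist')][:2])
```

```text
[[135. 203.]
 [572. 201.]
 [101. -60.]
 [630. -53.]
 [504. 169.]
 [195. 184.]
 [189. 109.]
 [365. 183.]
 [370. 107.]
 [530.  25.]]
[(array([491., 128., 118., 220.]), 0.72)]
[(array([325., 140.,  57.,  48.]), 0.86)]
```

View pics/w3.png

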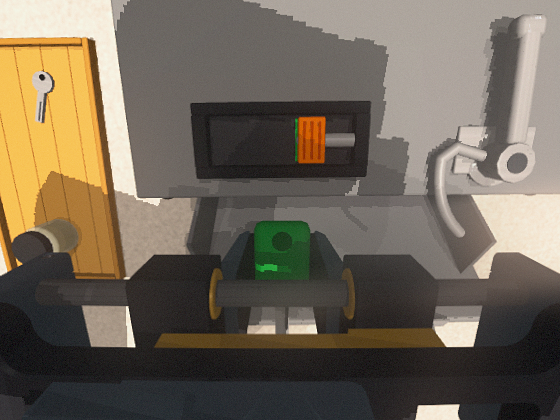

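The wrist picture shows the lock body at corners (191,103) to (370,178), the slide at (312,140), the hub at (515,162), and the hook tip at (463,237). The bin fit is about 4 mm short in x. The key at (282,250) is over the open mouth, so I lower it and release.

Emit:
step_arm(
  motion=[
    [4, -3, 30, 0, 0, 0, 1],
    [4, -3, 60, 0, 0, 0, 1],
    [4, -3, 75, 0, 0, 0, 1],
    [4, -3, 75, 0, 0, 0, 1],
    [4, -3, 75, 0, 0, 0, 0.6],
  ],
)

```text
clock: 7.1
ee_pos: [0.5348, -0.0564, 0.3661]
tcp_rot: [-3.142, -0.0, 0.117]
force: [-0.2, -0.3, -0.7]
finger_gap: 0.0361
```

Emit:
step_arm(
  motion=[
    [0, 0, 0, 0, 0, 0, 0.5],
    [0, 0, 0, 0, 0, 0, 0.5],
    [0, 0, 0, 0, 0, 0, 0.5],
    [0, 0, 0, 0, 0, 0, 0.5],
  ],
)

```text
clock: 7.5
ee_pos: [0.5346, -0.0573, 0.366]
tcp_rot: [3.141, -0.001, 0.115]
force: [-0.3, -0.4, -0.4]
finger_gap: 0.0456
```

Emit:
step_arm(
  motion=[
    [0, 0, -50, 0, 0, 0, 0.5],
    [0, 0, -100, 0, 0, 0, 0.7],
    [-10, 0, -140, 0, 0, 0, 1],
    [-40, 0, -150, 0, 0, 0, 1],
    [-80, 0, -150, 0, 0, 0, 1],
  ],
)

```text
clock: 8.0
ee_pos: [0.4551, -0.0666, 0.5175]
tcp_rot: [3.14, -0.004, 0.116]
force: [-0.1, -0.4, -0.2]
finger_gap: 0.0168
```

Run:
```python
from h import *
a=cap('wrist','w4.png');b=cap('top','t4.png')
for n in('wrist','top'): print([(np.round(d['rect']),d['score']) for d in look_for('sparekey_center',n)])
o=np.hstack([cv2.resize(a,(480,360)),cv2.resize(b[140:300,290:450],(320,320))[:,:].copy() if 0 else cv2.resize(b[140:300,290:430],(315,360))]);cv2.imwrite('pics/m4.png',o);print(monitor.read_state()['ee_pos'])
```

```text
[(array([276., 124.,  26.,  37.]), 0.56)]
[(array([144., 206.,  25.,  33.]), 0.75), (array([120., 267.,  25.,  13.]), 0.48), (array([335., 217.,  10.,  11.]), 0.45)]
[ 0.45450891 -0.06661796  0.51615077]
```

View pics/m4.png

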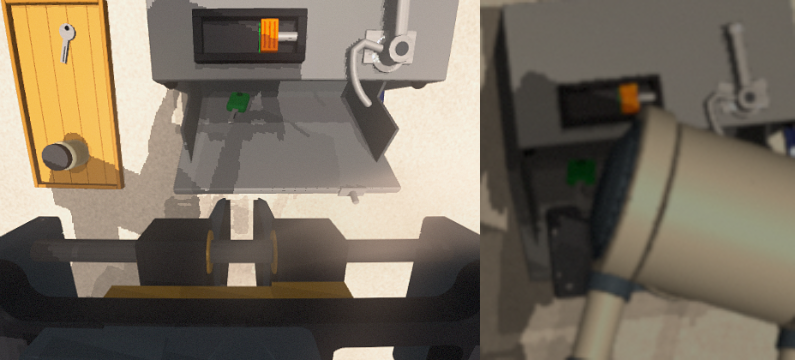

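The key lies in the bucket at (238,102), and the pin is on the panel's top edge at (350,193). Next I push the front shut with closed fingers.

```bash
cat >> h.py <<'E'
t0=np.array([.646,-.1040]);a0=.1159;Rb=R.from_euler('z',a0).as_matrix()
def B(x,y,z): return Rb@(np.array([x,y,z])/1000)+[*t0,0]
def inB(): return Rb.T@(T_tool()[:3,3]-[*t0,0])*1000
E
python3 - <<'E'
from h import *
print(inB(),go(B(-242,20,369),a0),go(B(-111,20,369),a0))
E
```

```text
[-185.88351057   59.27541183  516.15076706] [-56.2, 39.3, 147.1, 0.0, -0.1, -0.1] [74.8, 39.1, 147.2, 0.0, -0.1, -0.1]
```

Emit:
step_arm(
  motion=[
    [-28, 20, 10, 0, 0, 0, 1],
    [-56, 39, 40, 0, 0, 0, 1],
    [-56, 39, 85, 0, 0, 0, 1],
    [-56, 39, 130, 0, 0, 0, 1],
    [-56, 39, 147, 0, 0, 0, 1],
  ],
)

```text
clock: 8.7
ee_pos: [0.4036, -0.1117, 0.3653]
tcp_rot: [-3.139, 0.004, 0.115]
force: [-0.2, -0.1, -0.1]
finger_gap: 0.0006
```

Emit:
step_arm(
  motion=[
    [15, 0, 0, 0, 0, 0, 1],
    [30, 0, 0, 0, 0, 0, 1],
    [45, 0, 0, 0, 0, 0, 1],
    [60, 0, 0, 0, 0, 0, 1],
    [75, 0, 0, 0, 0, 0, 1],
  ],
)

```text
clock: 9.2
ee_pos: [0.4809, -0.1029, 0.3698]
tcp_rot: [3.141, -0.002, 0.116]
force: [-1.8, 0.2, 0.6]
finger_gap: 0.0005
```

Emit:
step_arm(
  motion=[
    [10, 0, 0, 0, 0, 0, 1],
    [20, 0, 0, 0, 0, 0, 1],
    [30, 0, 0, 0, 0, 0, 1],
    [40, 0, 0, 0, 0, 0, 1],
    [46, 0, 0, 0, 0, 0, 1],
  ],
)

```text
clock: 9.7
ee_pos: [0.5251, -0.0977, 0.3687]
tcp_rot: [3.141, -0.0, 0.116]
force: [0.1, -0.6, -0.0]
finger_gap: 0.0005
```

Run:
```python
from h import *
print(inB(),monitor.read_state()['force'])
cap('scene','s5.png')
```

```text
[-119.34221248   20.2225144   368.72928125] [ 0.08822477 -0.59667187 -0.00346925]
```

Emit:
step_arm(
  motion=[
    [3, 0, 0, 0, 0, 0, 1],
    [6, 0, 0, 0, 0, 0, 1],
    [8, 0, 0, 0, 0, 0, 1],
    [8, 0, 0, 0, 0, 0, 1],
  ],
)

```text
clock: 10.15
ee_pos: [0.5322, -0.0969, 0.3687]
tcp_rot: [3.142, -0.0, 0.115]
force: [0.2, -0.1, -0.5]
finger_gap: 0.0005
```

Emit:
step_arm(
  motion=[
    [3, 0, 0, 0, 0, 0, 1],
    [5, 0, 0, 0, 0, 0, 1],
    [5, 0, 0, 0, 0, 0, 1],
  ],
)

```text
clock: 10.45
ee_pos: [0.5371, -0.0962, 0.3686]
tcp_rot: [-3.142, 0.0, 0.116]
force: [-2.8, -0.3, 2.3]
finger_gap: 0.0003
```

Emit:
step_arm(
  motion=[
    [1, 0, 0, 0, 0, 0, 1],
    [2, 0, 0, 0, 0, 0, 1],
    [2, 0, 0, 0, 0, 0, 1],
  ],
)

```text
clock: 10.75
ee_pos: [0.539, -0.096, 0.3686]
tcp_rot: [-3.142, 0.0, 0.116]
force: [-5.2, 0.4, 3.8]
finger_gap: 0.0002
```

Emit:
step_arm(
  motion=[
    [1, 0, 0, 0, 0, 0, 1],
    [2, 0, 0, 0, 0, 0, 1],
    [2, 0, 0, 0, 0, 0, 1],
  ],
)

```text
clock: 11.05
ee_pos: [0.5402, -0.0959, 0.3686]
tcp_rot: [-3.141, 0.002, 0.116]
force: [-13.6, -1.8, 10.3]
finger_gap: 0.0007
```

Emit:
step_arm(
  motion=[
    [-20, 0, 0, 0, 0, 0, 1],
    [-50, 0, -30, 0, 0, 0, 1],
    [-60, 20, -75, 0, 0, 0, 1],
    [-60, 40, -120, 0, 0, 0, 1],
    [-60, 40, -125, 0, 0, 0, 1],
  ],
)

```text
clock: 11.55
ee_pos: [0.4868, -0.1445, 0.499]
tcp_rot: [3.137, -0.008, 0.114]
force: [1.4, -0.3, -1.3]
finger_gap: 0.0007
```

Run:
```python
from h import *
c=cam('wrist');im=cap('wrist','w6.png');print(inB())
cv2.imwrite('pics/w6c.png',cv2.resize(im[:260],None,fx=1.4,fy=1.4))
for n,p in dict(hub=B(-51,-85,252),lockTL=B(-16,104,244),lockTR=B(-16,0,244),lockBL=B(-60,104,244),lockBR=B(-60,0,244),fl=B(-75,150,230),fr=B(-75,-150,230),of=B(-87,0,230),of6=B(-93,0,230)).items():print(n,np.round(proj('wrist',p,c)[0]*1.4))
T=T_tool()
for f in np.arange(0,1.6,.175):
    h=16*np.sin(f)+14*np.cos(f);q=np.array([-51,-85])+50*np.array([np.cos(f),np.sin(f)])-(6+h)*np.array([-np.sin(f),np.cos(f)]);print(round(f,2),np.round(q))
```

```text
[-162.89995622  -20.87370569  497.14081711]
hub [513. 118.]
lockTL [150.  51.]
lockTR [349.  48.]
lockBL [161. 140.]
lockBR [351. 138.]
fl [101. 171.]
fr [609. 169.]
of [355. 190.]
of6 [355. 200.]
0.0 [  -1. -105.]
0.18 [  2. -99.]
0.35 [  4. -91.]
0.52 [  5. -83.]
0.7 [  5. -73.]
0.88 [  2. -64.]
1.05 [ -3. -55.]
1.22 [-10. -47.]
1.4 [-19. -40.]
1.58 [-29. -35.]
```

View pics/w6c.png

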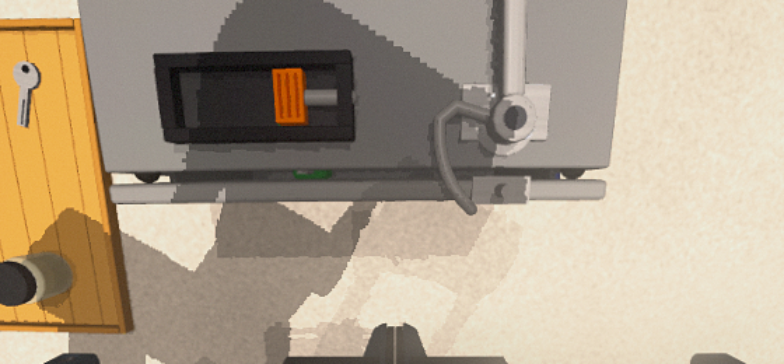

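The front sits on its bumpers: panel row at about 190 with an even gap, and the outer face matches the 6 mm prediction. The hub at (514,117) matches the fit. Next is the lever.

Emit:
step_arm(
  motion=[
    [35, 20, 0, 0, 0, 0, 1],
    [70, 40, 0, 0, 0, 0, 1],
    [105, 65, 0, 0, 0, 0, 1],
    [140, 90, 0, 0, 0, 0, 1],
    [162, 104, 0, 0, 0, 0, 1],
  ],
)

```text
clock: 12.1
ee_pos: [0.6612, -0.2281, 0.4915]
tcp_rot: [-3.141, 0.001, 0.115]
force: [-0.5, 0.7, -0.1]
finger_gap: 0.0007
```

Run:
```python
from h import *
print(inB(),go(B(-1,-125,428),a0))
```

```text
[   0.73399615 -124.99195336  491.4713303 ] [-1.7, 0.1, 63.5, -0.0, 0.1, -0.0]
```

Emit:
step_arm(
  motion=[
    [-1, 0, 40, 0, 0, 0, 1],
    [-1, 0, 63, 0, 0, 0, 1],
    [-1, 0, 63, 0, 0, 0, 1],
  ],
)

```text
clock: 12.4
ee_pos: [0.6576, -0.2266, 0.4256]
tcp_rot: [-3.138, 0.007, 0.116]
force: [-0.6, -0.7, 0.0]
finger_gap: 0.0005
```

Emit:
step_arm(
  motion=[
    [0, -12, 0, 0, 0, 0, 1],
    [0, -20, 0, 0, 0, 0, 1],
    [3, -26, 0, 0, 0, 0, 1],
    [5, -34, 0, 0, 0, 0, 1],
    [6, -42, 0, 0, 0, 0, 1],
  ],
)

```text
clock: 12.9
ee_pos: [0.6593, -0.1841, 0.4313]
tcp_rot: [3.141, -0.001, 0.116]
force: [-0.3, -1.8, 0.4]
finger_gap: 0.0006
```

Emit:
step_arm(
  motion=[
    [0, -10, 0, 0, 0, 0, 1],
    [-3, -19, 0, 0, 0, 0, 1],
    [-8, -28, 0, 0, 0, 0, 1],
    [-8, -28, 0, 0, 0, 0, 1],
  ],
)

```text
clock: 13.3
ee_pos: [0.6471, -0.1567, 0.4308]
tcp_rot: [-3.141, 0.0, 0.116]
force: [-0.1, -0.3, 0.5]
finger_gap: 0.0002
```

Emit:
step_arm(
  motion=[
    [-3, -4, 1, 0, 0, 0, 1],
    [-7, -8, 2, 0, 0, 0, 1],
    [-11, -12, 2, 0, 0, 0, 1],
    [-16, -15, 2, 0, 0, 0, 1],
    [-16, -15, 2, 0, 0, 0, 1],
  ],
)

```text
clock: 13.8
ee_pos: [0.6295, -0.1444, 0.4286]
tcp_rot: [-3.141, 0.001, 0.116]
force: [-0.6, 0.3, 0.7]
finger_gap: 0.0005
```

Emit:
step_arm(
  motion=[
    [-4, -2, 0, 0, 0, 0, 1],
    [-7, -4, 0, 0, 0, 0, 1],
    [-10, -5, 0, 0, 0, 0, 1],
    [-10, -5, 0, 0, 0, 0, 1],
  ],
)

```text
clock: 14.2
ee_pos: [0.6211, -0.1414, 0.4291]
tcp_rot: [3.139, -0.006, 0.116]
force: [19.7, -5.5, -8.5]
finger_gap: 0.0007
```

Run:
```python
from h import *
print(inB(),monitor.read_state()['force'])
```

```text
[-29.01245986 -34.27902957 429.07274102] [19.73151711 -5.53629253 -8.52418425]
```

Emit:
step_arm(
  motion=[
    [10, 0, 0, 0, 0, 0, 1],
    [15, 0, -40, 0, 0, 0, 1],
    [-10, 0, -65, 0, 0, 0, 1],
    [-55, 0, -70, 0, 0, 0, 1],
    [-100, 0, -70, 0, 0, 0, 1],
  ],
)

```text
clock: 14.7
ee_pos: [0.5193, -0.1523, 0.4993]
tcp_rot: [3.141, -0.001, 0.116]
force: [0.6, -1.2, 1.7]
finger_gap: 0.0002
```

Run:
```python
from h import *
c=cam('wrist');im=cap('wrist','w7.png');print(inB())
cv2.imwrite('pics/w7c.png',cv2.resize(im[:260],None,fx=1.4,fy=1.4))
for n,p in dict(hub=B(-51,-85,252),end=B(-51,-7,252),end08=B(-51+78*np.cos(1.49),-85+78*np.sin(1.49),252),lockTL=B(-16,104,244),lockBR=B(-60,0,244),of=B(-87,0,230),s0=B(-38,20,244),s1=B(-38,60,244)).items():print(n,np.round(proj('wrist',p,c)[0]*1.4))
```

```text
[-137.4599213   -32.44158682  498.43305688]
hub [491. 177.]
end [345. 177.]
end08 [345. 165.]
lockTL [139. 112.]
lockBR [334. 194.]
of [339. 239.]
s0 [296. 153.]
s1 [224. 154.]
```

View pics/w7c.png

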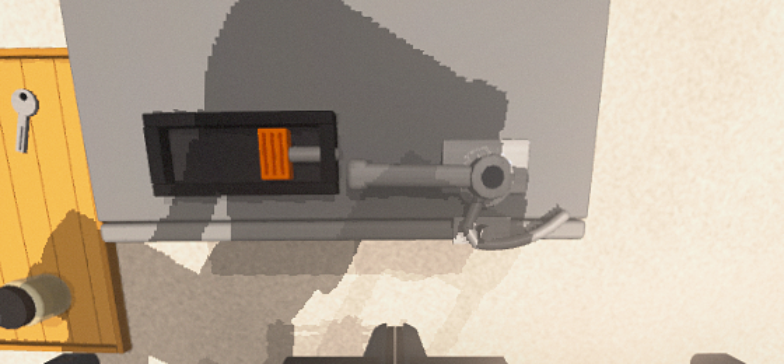

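The lever is home: the handle points at the lock body, with its end at (352,174) against a predicted (345,177). The front is tight, with its outer face at row 239 as predicted. The slide centre at (275,153) gives y≈32. I turn the tool 90° and use one opened fingertip in the slot, which leaves plenty of clearance.

Emit:
step_arm(
  motion=[
    [10, -20, 0, 0, 0, -8.5, 0],
    [20, -40, 0, 0, 0, -17, 0],
    [30, -60, 0, 0, 0, -25.5, 0],
    [40, -80, 0, 0, 0, -34, 0],
    [47, -102, 0, 0, 0, -42.5, 0],
  ],
)

```text
clock: 15.25
ee_pos: [0.5556, -0.0449, 0.4984]
tcp_rot: [-3.141, 0.0, 0.863]
force: [0.3, -0.6, 0.5]
finger_gap: 0.0377
```

Emit:
step_arm(
  motion=[
    [0, 0, 0, 0, 0, -8.5, 0],
    [0, 0, 0, 0, 0, -17, 0],
    [0, 0, 0, 0, 0, -25.5, 0],
    [0, 0, 0, 0, 0, -34, 0],
    [0, 0, 0, 0, 0, -42.5, 0],
  ],
)

```text
clock: 15.75
ee_pos: [0.5552, -0.0456, 0.4984]
tcp_rot: [-3.14, -0.0, 1.605]
force: [0.4, 0.5, -0.5]
finger_gap: 0.0777
```

Emit:
step_arm(
  motion=[
    [0, 0, 0, 0, 0, -5, 0],
    [0, 0, 0, 0, 0, -5, 0],
    [0, 0, 0, 0, 0, -5, 0],
  ],
)

```text
clock: 16.05
ee_pos: [0.5553, -0.0457, 0.4985]
tcp_rot: [-3.141, -0.0, 1.683]
force: [-0.9, -0.2, -0.9]
finger_gap: 0.0912
```

Run:
```python
from h import *
s=monitor.read_state();g=s['finger_gap'];x=-38-g*500-6.75
print(inB(),g,s['q'],go(B(x,70,450),a0+np.pi/2),go(B(x,70,428),a0+np.pi/2))
c=cam('wrist');im=cap('wrist','w8.png');cv2.imwrite('pics/w8c.png',im)
print([np.round(proj('wrist',B(*p),c)[0]) for p in [(-60,104,244),(-16,104,244),(-38,96,244),(-38,52,244)]])
```

```text
[-83.37170856  68.37220473 498.53193799] 0.09119418032882666 [-1.89374438e-01  3.17916869e-01  1.37296142e+00  1.14976436e-04
  1.45132743e+00 -3.01991427e-01] [1.6, -7.0, 48.5, -0.0, -0.0, -0.2] [1.6, -6.9, 70.5, -0.0, -0.0, -0.2]
[array([311., 184.]), array([365., 184.]), array([337., 193.]), array([335., 244.])]
```

View pics/w8c.png

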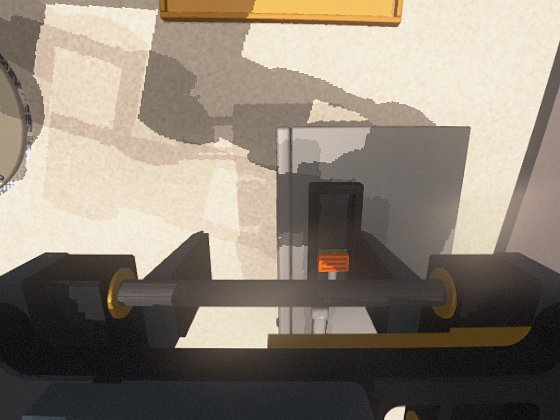

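The slot runs from rows 184 to 270 at columns 309–364, matching the prediction, with the slide at (334,262). I descend into the recess.

Emit:
step_arm(
  motion=[
    [1, -7, 20, 0, 0, 0, 0],
    [1, -7, 48, 0, 0, 0, 0],
    [1, -7, 60, 0, 0, 0, 0],
    [1, -7, 70, 0, 0, 0, 0],
    [1, -7, 70, 0, 0, 0, 0],
  ],
)

```text
clock: 16.6
ee_pos: [0.5483, -0.0457, 0.4279]
tcp_rot: [-3.14, -0.0, 1.686]
force: [-0.3, -0.2, 0.5]
finger_gap: 0.0914
```

Emit:
step_arm(
  motion=[
    [-4, 0, 0, 0, 0, 0, 0],
    [-8, 0, 0, 0, 0, 0, 0],
    [-12, 0, 0, 0, 0, 0, 0],
    [-16, 0, 0, 0, 0, 0, 0],
    [-16, 0, 0, 0, 0, 0, 0],
  ],
)

```text
clock: 17.1
ee_pos: [0.5503, -0.0621, 0.4289]
tcp_rot: [3.141, 0.0, 1.686]
force: [0.5, -0.5, 0.8]
finger_gap: 0.0911
```

Emit:
step_arm(
  motion=[
    [-3, 0, 0, 0, 0, 0, 0],
    [-6, 0, 0, 0, 0, 0, 0],
    [-8, 0, 0, 0, 0, 0, 0],
    [-8, 0, 0, 0, 0, 0, 0],
  ],
)

```text
clock: 17.5
ee_pos: [0.5511, -0.0697, 0.4286]
tcp_rot: [-3.141, 0.0, 1.686]
force: [-0.0, 0.2, 0.7]
finger_gap: 0.0908
```

Run:
```python
from h import *
print(inB(),monitor.read_state()['force'])
```

```text
[-90.32617366  44.99820599 428.58714553] [-0.01106469  0.2220644   0.66860507]
```

Emit:
step_arm(
  motion=[
    [-1, 0, 0, 0, 0, 0, 0],
    [-2, 0, 0, 0, 0, 0, 0],
    [-3, 0, 0, 0, 0, 0, 0],
    [-3, 0, 0, 0, 0, 0, 0],
  ],
)

```text
clock: 17.9
ee_pos: [0.5513, -0.072, 0.4286]
tcp_rot: [-3.141, -0.001, 1.687]
force: [0.9, 7.6, 3.3]
finger_gap: 0.0911
```

Emit:
step_arm(
  motion=[
    [-1, 0, 0, 0, 0, 0, 0],
    [-2, 0, 0, 0, 0, 0, 0],
    [-3, 0, 0, 0, 0, 0, 0],
    [-3, 0, 0, 0, 0, 0, 0],
  ],
)

```text
clock: 18.3
ee_pos: [0.5514, -0.0734, 0.4286]
tcp_rot: [-3.141, -0.005, 1.688]
force: [-2.8, 24.1, 6.4]
finger_gap: 0.0915
```

Run:
```python
from h import *
print(inB(),monitor.read_state()['force'])
c=cam('wrist');im=cap('wrist','w9.png')
for y in (16,24,32): print(y,proj('wrist',B(-38,y,244),c)[0])
print([np.round(d['rect']) for d in look_for('lockslide','wrist')])
```

```text
[-90.40861109  41.2929688  428.61692371] [-2.77480901 24.13910835  6.42636415]
16 [363.59434779 298.4947653 ]
24 [364.59622954 287.34314382]
32 [365.61529604 275.91128676]
[array([358., 328.,  11.,  14.])]
```

Emit:
step_arm(
  motion=[
    [5, 0, 0, 0, 0, 0, 0],
    [10, 0, -30, 0, 0, 0, 0],
    [0, 0, -80, 0, 0, 0, 0],
    [-45, -20, -90, 0, 0, 0, 0],
    [-90, -40, -90, 0, 0, 0, 0],
  ],
)

```text
clock: 18.9
ee_pos: [0.5224, -0.17, 0.5211]
tcp_rot: [3.138, 0.003, 1.689]
force: [0.9, -0.9, -0.3]
finger_gap: 0.0912
```

Emit:
step_arm(
  motion=[
    [-45, 0, 0, 0, 0, 0, 0],
    [-80, 0, 0, 0, 0, 0, 0],
    [-80, 0, 0, 0, 0, 0, 0],
  ],
)

```text
clock: 19.2
ee_pos: [0.5315, -0.2529, 0.5181]
tcp_rot: [-3.141, 0.001, 1.683]
force: [0.1, 0.2, -0.6]
finger_gap: 0.0909
```

Run:
```python
from h import *
print(inB())
c=cam('wrist');im=cap('wrist','w10.png');P=lambda *p:proj('wrist',B(*p),c)[0]
h=P(-38,40,244);x0,y0=(int(h[0])-130,max(0,int(h[1])-100));x0=max(0,x0);cr=im[y0:y0+220,x0:x0+280];cv2.imwrite('pics/w10c.png',cv2.resize(cr,None,fx=2.7,fy=2.7,interpolation=cv2.INTER_CUBIC))
for n,p in dict(s14=(-38,14,244),s18=(-38,18,244),s32=(-38,32,244),end=(-51,-7,252),endshort=(-47,-7,252),hub=(-51,-85,252),of=(-87,0,230)).items():print(n,np.round((P(*p)-[x0,y0])*2.7))
```

```text
[-130.93793621 -134.67978437  518.08232211]
s14 [343.  97.]
s18 [344.  81.]
s32 [349.  27.]
end [302. 169.]
endshort [316. 169.]
hub [281. 443.]
of [164. 160.]
```

View pics/w10c.png

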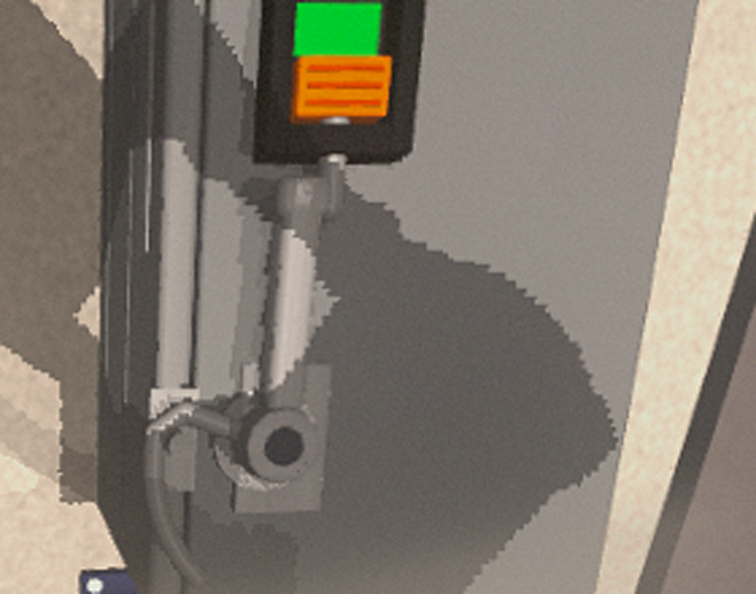

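The crop shows the full green patch (338,28) in the slot, the slide at the slot's lever end (343,86), and the bolt beside the handle's end (335,180). The lever is home and the front is flush. I check the bystanders and hand in.

Run:
```python
from h import *
for n in('top','scene'):
    cap(n)
    for k in('chromekey_center','jar_center','shoehorn_center'):print(n,k,[np.round(d['rect']).astype(int).tolist() for d in look_for(k,n)][:2])
print(monitor.read_state()['force'],order.job_done())
```

```text
top chromekey_center []
top jar_center [[215, 264, 20, 20]]
top shoehorn_center [[428, 207, 7, 9]]
scene chromekey_center [[335, 232, 17, 13]]
scene jar_center [[276, 197, 23, 27]]
scene shoehorn_center [[217, 398, 90, 44]]
the job is handed in; nothing more can be done
[-0.47929681 -0.78059045 -0.27579354] None
```

The job is done and handed in, at about 20 s of the 72 s allowed. I dropped the small green-cover key from the tray into the open bin and pushed the front to its bumpers. I then swung the lever to its stop, which drew the front tight, and slid the orange switch home.

**Last checks:**
- **Key:** it showed in the bucket after release; I did not check it again once the front was tight.
- **Front:** the outer face sits where it should when tight shut.
- **Lever:** the handle points at the lock body. It stopped hard at about 20 N, at the expected quarter-turn position.
- **Slide:** it stopped hard at about 24 N. The green patch shows in the slot and the bolt is out beside the handle's end.
- **Bystanders:** the jar and shoehorn are where they were within a pixel or two in the scene camera. The chrome key's box kept its centre within about 2 px. The network missed the chrome key in the last top picture.
- **Robot:** clear of everything, with no contact force.

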